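# Tip the spot plate over on to the draining board

### The job

The rinsed porcelain spot plate must drain: with the fingertips only, push it across the bench against the near edge of the grey draining board until it tips up on its side there, and flip it over on to the board. Do not pick it up or lift it clear. Finish with it lying flat, wells down, at rest and wholly on the board, no corner over the edge; leave the bottle, the beaker and the jar where they stand.

Things in the scene. Friction and masses are not known exactly. Their poses are not given: they have to be found in the camera images.
- plate: Loose spot plate, 110 to 225 g: white porcelain, twelve wells on its upper face, a grippy black rubber rim round its sides (3.5 to 15 mm up), four 3 mm feet. 60 (its x) by 100 (y) by 16 mm over all. Starts wells up on the bench, a long side (+x) facing the board, 20 to 60 mm off, turned up to 0.25 rad. Origin: middle of the underside, at the feet's ends. Its z points out of the wells: down once flipped.
- board: Fixed grey plastic draining board, slab 140 (its x) by 280 (y) by 9 mm, flat on top with printed dark stripes. Origin: centre of its underside. Its x points away from the robot (turned up to 0.4 rad); its near edge, an upright step 9 mm high, is at x = -70 mm. The plate's rim butts against this step and pivots on its upper edge when its other long side is pressed towards the step (10 N or so) and worked upwards.
- dropper: Bystander: brown dropper bottle with a black cap, 38 mm across, 85 mm tall, loose. Origin: centre of its underside.
- beaker: Bystander: empty glass beaker, 68 mm across, 85 mm tall, loose. Origin: centre of its underside.
- jar: Bystander: jar of yellow powder with a white cap, 60 mm across, 75 mm tall, loose. Origin: centre of its underside.
- corner_a (a point): Outer corner of the spot plate's rim, at its +x, +y end (30 mm and 50 mm from the plate's middle, 9.5 mm above the feet's ends).
- corner_b (a point): Outer corner of the spot plate's rim, at its +x, -y end (30 mm and 50 mm from the plate's middle, 9.5 mm above the feet's ends).
- corner_c (a point): Outer corner of the spot plate's rim, at its -x, +y end (30 mm and 50 mm from the plate's middle, 9.5 mm above the feet's ends).
- corner_d (a point): Outer corner of the spot plate's rim, at its -x, -y end (30 mm and 50 mm from the plate's middle, 9.5 mm above the feet's ends).
There are look-alikes about, which are no part of the job. Several things look just like the plate: the one meant starts farthest from the robot's base.

How it is judged:
On the way:
1. the spot plate stands tipped up on its side at the near edge of the draining board (angle between plate's own z axis and vertical between 1 and 2.1 rad and x of plate in the frame of board between -0.125 and -0.02 m).
At the end, for the whole second after the job is handed in: The spot plate lies wells down and flat (within 0.08 rad) on the draining board, at rest, all four corners within the board's outline (2 mm allowed) (angle between plate's own z axis and vertical above 3.06 rad and height (world z) of plate between 0.022 and 0.028 m and linear speed of plate below 0.02 m/s and x of corner_a in the frame of board between -0.072 and 0.072 m and y of corner_a in the frame of board between -0.142 and 0.142 m and x of corner_b in the frame of board between -0.072 and 0.072 m and y of corner_b in the frame of board between -0.142 and 0.142 m and x of corner_c in the frame of board between -0.072 and 0.072 m and y of corner_c in the frame of board between -0.142 and 0.142 m and x of corner_d in the frame of board between -0.072 and 0.072 m and y of corner_d in the frame of board between -0.142 and 0.142 m); the robot touches nothing.
It fails at once if the spot plate is lifted clear: all four corners more than 30 mm above the bench (height (world z) of each of corner_a, corner_b, corner_c, corner_d above 0.03 m).
It fails at once if the arm or the body of the gripper, not the fingers, pushes the spot plate (contact force between the arm and plate above 5 N).
It fails at once if the dropper is moved more than 15 mm or tipped (distance of dropper from where it was at the start of the episode above 0.015 m or angle between dropper's own z axis and vertical above 0.3 rad).
It fails at once if the beaker is moved more than 15 mm or tipped (distance of beaker from where it was at the start of the episode above 0.015 m or angle between beaker's own z axis and vertical above 0.3 rad).
It fails at once if the jar is moved more than 15 mm or tipped (distance of jar from where it was at the start of the episode above 0.015 m or angle between jar's own z axis and vertical above 0.3 rad).
It also fails if it takes over 58 s, if anything falls off the work surface, if the arm or the gripper's body presses on something with over 40 N, if the wrist force passes 120 N, or if a joint passes its speed limit or range.

### The arm

A 6-joint arm with a two-finger parallel gripper is mounted at the origin on the work surface. World frame = base frame: x ahead of the robot, y to its left, z up, the work surface at z = 0. Lengths are in m, angles in rad, forces in N, time in s.
With the tool pointing down it reaches from about 0.225 to 0.725 m from the base axis. Payload 3.1 kg.
Tool frame: the origin (TCP) lies midway between the tips of the shut fingers; the grasp point (between the pads) lies 19 mm behind it; z points along the fingers, y is the direction in which the jaws open and shut (so a half turn about z gives the same grasp; the last joint's range is limited). The gripper opens to 85 mm and grips with 20 to 120 N. Pads are 22 mm wide; open, the fingers measure 114 mm over their backs; the gripper's body (76 mm by 85 mm) begins 54 mm behind the grasp point. The pads swing forward as they close: fully open they stand 13 mm farther back than shut.
Start: joints at [1.103, 0.048, 0.099, 1.622, 0, 1.443], TCP at [0.175, 0.495, 0.231] pointing down, gripper open.
Joint ranges: [-2.91, 2.91], [-0.99, 1.94], [-1.21, 1.42], [-2.12, 2.29], [-1.49, 1.47], [-3.14, 3.14]. Speed limits (rad/s): [2.79, 2.79, 3.14, 3.14, 3.14, 3.14].

### API

Orientations are given as a unit quaternion [w, x, y, z].
In Python, from plant import manip gives the robot as it stands.
- The arm moves only by the tool step_arm, never from a script. Its argument "moves" is a list of rows, each a list of 3 entries, a list of its own where there are three numbers: the closure, from 0 (fully open) to 1 (shut), then the shift along the tool's x, y, z in m, then the turn about the tool's z in rad. In form: [[gripper, [x, y, z], spin], ...]. A call has 1 to 8 rows; each row shifts and turns the pose as measured when the row begins, along the tool's axes as they then stand; what a row does not reach is not made up. A row lasts 1/10 s, in which the tool goes at most 50 mm and 8.59 degrees, less where a joint would pass 70% of its speed; a pose out of reach is approached as far as the arm can. A call with a gripper value outside its range is refused whole. The fingers move at their own pace and stop on an object; the grip force is fixed at half the most. Time passes only in rows, so rows that do not move let the fingers close. It gives the time, the measured TCP pose, the force and the opening at its end, in the units of the state.
- manip.get_obs(): the state, without advancing time (a new reading comes with each control period).
- manip.capture(name): name is "scene" or "top" or "wrist"; returns the picture (384x512x3 uint8, red, green, blue); there is no depth.
- manip.camera_params(name): a dict with "vfov" (degrees; the focal length in pixels is half the picture's height over the tangent of half this angle, whatever the lens; pixels are square), "cx", "cy" (the principal point, pixels), "eye" and "rotation" of the camera in the world; the wrist camera has in their place "hand_eye" (4x4, takes a point from camera to tool coordinates, whose origin is the TCP and whose axes are the flange's). Camera axes: x right, y down, z forward; pixel columns grow to the right and rows downward; lengths in m; the calibration is good to about 2 mm. A picture is of the moment at which its call begins: read the wrist's pose just before it. camera_params takes no time and is no camera call.
- manip.close_job(): hands the job in, once; it reports no verdict.
The state is a dict: "t": time; "joint_pos": joint angles; "dq": joint speeds; "effort": joint torques, N m; "position": TCP position; "tool_rot": TCP orientation; "contact_force": force on the tool from outside, world axes, zero at the start; "torque": the same for the moment, N m; "width": finger opening in m.
Only numpy, scipy, OpenCV 4.12 (cv2) and the standard library are available. Lean on these libraries where they do the work, as an engineer would, in place of code of your own. Each camera call takes 0.05 s, during which the arm holds its last target.

## Working session

There is one attempt and no reset: what is moved stays moved. The work goes in short steps, Python scripts to look and compute and a tool call to move; the robot and the scene stay as the last step left them, time stands still between calls to the robot, and variables do not carry over. Pictures are saved under pics/ and viewed, and the job is handed in when it is done.

Besides the shell and the picture viewer there is one more tool, called after ">>>" as a command line: name --argument value ..., lists and objects as JSON in quotes. step_arm: Moves the arm, as the interface text tells. Its arguments: {"type":"object","properties":{"moves":{"type":"array","items":{"type":"array"}}},"required":["moves"]}

```bash
mkdir -p pics; ls
python3 - <<'E'
from plant import manip
import cv2,numpy as np
print(manip.get_obs())
for n in ["scene","top","wrist"]:
    print(n,manip.camera_params(n))
for n in ["scene","top"]:
    cv2.imwrite(f"pics/{n}0.png",manip.capture(n)[:,:,::-1])
E
```

```text
pics
{'t': 0.0, 'joint_pos': array([ 1.10322047e+00,  4.87199315e-02,  9.75908654e-02,  1.62198292e+00,
       -1.20071291e-05,  1.44301088e+00]), 'dq': array([-0.00172872,  0.0002764 ,  0.00105274,  0.00050824,  0.0002885 ,
        0.00072992]), 'effort': array([-1.39872594e-03, -3.38787210e+01,  3.20013177e+01,  2.03995215e-02,
       -1.89466618e-04,  9.34445268e-07]), 'position': array([0.17471007, 0.49443492, 0.23012968]), 'tool_rot': array([-3.33856138e-04,  1.69078947e-01,  9.85601831e-01, -1.10866836e-03]), 'contact_force': array([-0.07596612,  0.86061512,  0.96149584]), 'torque': array([-0.02293913,  0.00317061,  0.00864222]), 'width': 0.08562001937197644}
scene {'vfov': 48.672672136449926, 'cx': 254.78048332057642, 'cy': 188.94449776093083, 'eye': array([0.94423605, 0.69875442, 0.83241559]), 'rotation': array([-0.09353233,  0.22941274,  0.9026002 , -0.35204314])}
top {'vfov': 55.99997631114485, 'cx': 251.9820975560357, 'cy': 190.07354743079088, 'eye': array([0.39492355, 0.08854553, 0.99907968]), 'rotation': array([ 0.05651772, -0.69828647,  0.7101658 , -0.06975886])}
wrist {'vfov': 60.443660283346695, 'cx': 257.98527565385245, 'cy': 193.82091811316275, 'hand_eye': array([[ 1.70233494e-04, -9.49391167e-01, -3.14096136e-01,
         7.93951801e-02],
       [ 9.99999588e-01,  4.41682085e-04, -7.93055429e-04,
        -1.06612138e-03],
       [ 8.91650455e-04, -3.14095872e-01,  9.49390851e-01,
        -1.42725028e-01],
       [ 0.00000000e+00,  0.00000000e+00,  0.00000000e+00,
         1.00000000e+00]])}
```

View pics/scene0.png

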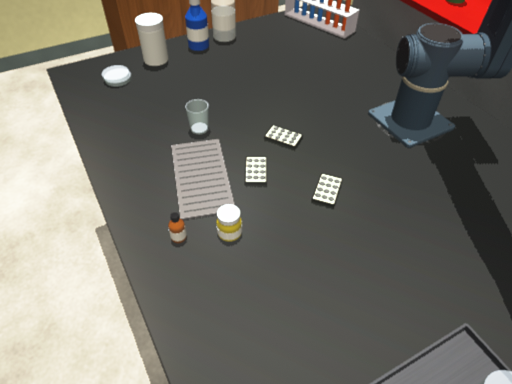

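View pics/top0.png

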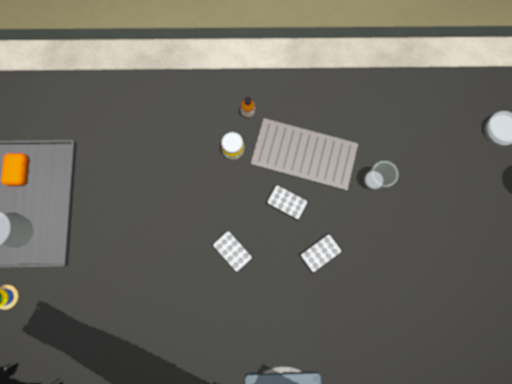

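```bash
cat > h.py <<'E'
from plant import manip
import cv2,numpy as np
from scipy.spatial.transform import Rotation as R
def q(w): return R.from_quat([w[1],w[2],w[3],w[0]])
def cam(name,obs=None):
    p=manip.camera_params(name); f=192/np.tan(np.radians(p['vfov']/2))
    if name=='wrist':
        o=obs; T=np.eye(4);T[:3,:3]=q(o['tool_rot']).as_matrix();T[:3,3]=o['position'];T=T@np.array(p['hand_eye'])
        return f,p['cx'],p['cy'],T[:3,3],T[:3,:3]
    return f,p['cx'],p['cy'],np.array(p['eye']),q(p['rotation']).as_matrix()
def pix2w(c,u,v,z):
    f,cx,cy,e,Rm=c; d=Rm@np.array([(u-cx)/f,(v-cy)/f,1]); return e+d*(z-e[2])/d[2]
def w2pix(c,P):
    f,cx,cy,e,Rm=c; d=Rm.T@(np.array(P)-e); return np.array([cx+f*d[0]/d[2],cy+f*d[1]/d[2]])
def crop(im,x0,y0,w,h,s,fn):
    cv2.imwrite(fn,cv2.resize(im[y0:y0+h,x0:x0+w],None,fx=s,fy=s,interpolation=cv2.INTER_CUBIC))
E
python3 - <<'E'
from h import *
im=cv2.imread('pics/top0.png'); crop(im,220,90,190,135,4,'pics/top0c.png')
im=cv2.imread('pics/scene0.png'); crop(im,160,90,130,160,3.7,'pics/scene0c.png')
c=cam('top')
for uv in [(288,202),(233,251),(321,253)]: 
    P=pix2w(c,*uv,0.016); print(P,np.hypot(P[0],P[1]))
print(w2pix(c,[0,0,0]),w2pix(cam('scene'),[0,0,0]))
E
```

```text
[ 0.53756743 -0.03021997  0.016     ] 0.5384161898250857
[0.40718198 0.12239495 0.016     ] 0.42517959719075843
[ 0.3975665  -0.11416637  0.016     ] 0.4136339928581687
[283.03584046 413.18343167] [409.29433834 120.34745054]
```

View pics/top0c.png

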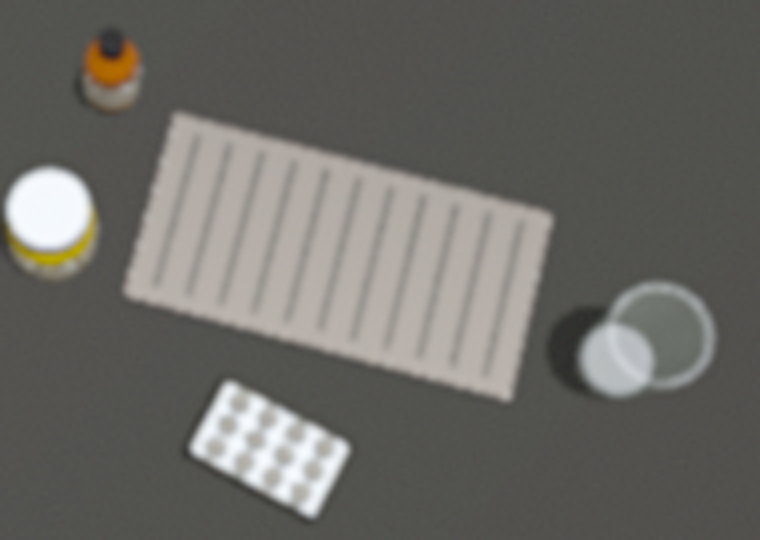

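View pics/scene0c.png

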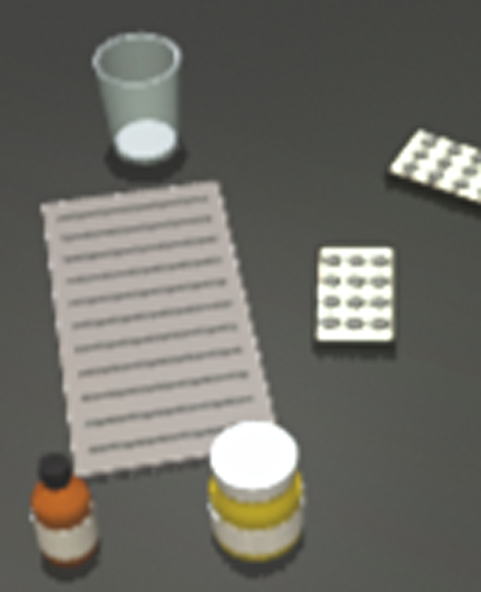

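Run:
```python
from h import *
c=cam('top')
g=lambda x,y,z:pix2w(c,(x+.5)/4-.5+220,(y+.5)/4-.5+90,z)
B=np.array([g(*p,.009) for p in [(125,295),(512,401),(553,214),(176,112)]])
P=np.array([g(*p,.016) for p in [(190,450),(314,518),(350,450),(230,380)]])
for n,Q in (('board',B),('plate',P)):
    print(n);print(Q.round(4)); print([round(np.linalg.norm(Q[i]-Q[i-1]),4) for i in range(4)]); print('mid',Q.mean(0))
    l=Q[0]+Q[3]-Q[1]-Q[2]; print('yaw',np.arctan2(l[1],l[0])-np.pi/2)
print('jar top',g(50,209,.075),'base',g(52,257,0)); print('drop',g(111,43,.085),g(111,95,0)); print('beaker',g(662,335,.085),g(617,360,0))
```

```text
board
[[ 0.6504  0.07    0.009 ]
 [ 0.5702 -0.1995  0.009 ]
 [ 0.7059 -0.2381  0.009 ]
 [ 0.7862  0.0307  0.009 ]]
[np.float64(0.1414), np.float64(0.2812), np.float64(0.1411), np.float64(0.2805)]
mid [ 0.67819432 -0.08424103  0.009     ]
yaw -0.2897447401199924
plate
[[ 0.5381  0.0274  0.016 ]
 [ 0.4899 -0.0562  0.016 ]
 [ 0.5364 -0.083   0.016 ]
 [ 0.5868 -0.0017  0.016 ]]
[np.float64(0.0567), np.float64(0.0965), np.float64(0.0537), np.float64(0.0957)]
mid [ 0.53779077 -0.02841104  0.016     ]
yaw -0.5392433740449551
jar top [0.69303235 0.12009641 0.075     ] base [0.68145363 0.12153615 0.        ]
drop [0.80567037 0.07771528 0.085     ] [0.80342705 0.07736075 0.        ]
beaker [ 0.59900102 -0.27870354  0.085     ] [ 0.60025067 -0.27911293  0.        ]
```

Three plates look alike in the top view, at (288,202), (233,251) and (321,253). They lie 0.538, 0.425 and 0.414 m from the base. The one meant is (288,202), which is nearest the board. The crop shows its size and its -0.25 rad turn relative to the board, both as described.

```bash
cat >> h.py <<'E'
BC=np.array([.6782,-.0842]); BY=-.2897
bx=np.array([np.cos(BY),np.sin(BY)]); by=np.array([-np.sin(BY),np.cos(BY)])
def b2w(x,y): return BC+x*bx+y*by
def w2b(p): d=np.array(p)[:2]-BC; return np.array([d@bx,d@by])
def st(o=None):
    o=o or manip.get_obs(); M=q(o['tool_rot']).as_matrix(); f=o['contact_force']
    print('t',round(o['t'],2),'tcp b',w2b(o['position']).round(4),'z',round(o['position'][2],4),'w',round(o['width'],4),
     'yawerr',round(np.arctan2(M[1,1],M[0,1])-np.pi/2-BY,4),'F b',[round(float(v),1) for v in (f[:2]@bx,f[:2]@by,f[2])])
    return o,M
def delta(xb,yb,z):
    o,M=st(); p=b2w(xb,yb); print('tool delta',(M.T@(np.array([*p,z])-o['position'])).round(4))
E
python3 -c "
from h import *
delta(-.225,0,.12)"
```

```text
t 0.1 tcp b [-0.6478  0.4107] z 0.2302 w 0.0853 yawerr -0.0501 F b [0.2, -0.9, 0.1]
tool delta [-0.4429 -0.3888  0.1109]
```

>>> step_arm --moves '[[0.4, [-0.036, -0.032, 0], -0.05], [0.4, [-0.036, -0.032, 0], 0], [0.4, [-0.036, -0.032, 0], 0], [0.4, [-0.036, -0.032, 0], 0], [0.4, [-0.036, -0.032, 0], 0], [0.4, [-0.036, -0.032, 0], 0], [0.4, [-0.036, -0.032, 0], 0], [0.4, [-0.036, -0.032, 0], 0]]'

```text
t: 0.9
position: [0.3793, 0.1594, 0.2241]
tool_rot: [-0.003, 0.136, 0.991, -0.004]
contact_force: [1.0, -0.7, -0.6]
width: 0.051
```

```bash
python3 -c "
from h import *
delta(-.225,0,.12)"
```

```text
t 0.9 tcp b [-0.3561  0.148 ] z 0.2241 w 0.051 yawerr 0.0174 F b [1.2, -0.4, -0.6]
tool delta [-0.1289 -0.1494  0.1047]
```

>>> step_arm --moves '[[0.4, [-0.03, -0.036, 0.01], 0.01], [0.4, [-0.03, -0.036, 0.02], 0], [0.4, [-0.03, -0.036, 0.02], 0], [0.4, [-0.03, -0.036, 0.02], 0], [0.4, [0, 0, 0.015], 0], [0.4, [0, 0, 0], 0]]'

```text
t: 1.5
position: [0.4542, -0.0186, 0.1382]
tool_rot: [-0.002, 0.147, 0.989, -0.003]
contact_force: [0.1, 0.2, -0.7]
width: 0.051
```

```bash
python3 -c "
from h import *
delta(-.225,0,.06)
o=manip.get_obs()
cv2.imwrite('pics/w1.png',manip.capture('wrist')[:,:,::-1])"
```

```text
t 1.5 tcp b [-0.2334 -0.0011] z 0.1382 w 0.051 yawerr -0.0045 F b [0.1, 0.2, -0.7]
tool delta [-0.0087  0.0017  0.0782]
```

View pics/w1.png

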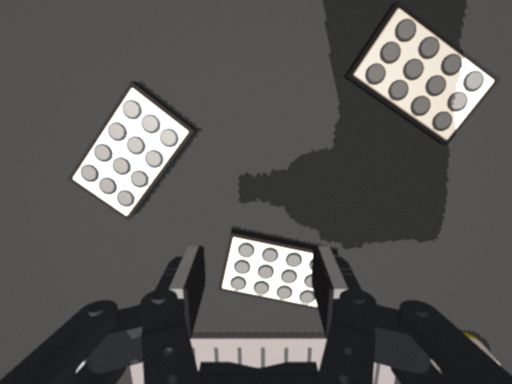

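The wrist picture shows the plate at about (270,270), just ahead of the fingers, with the look-alikes at (130,150) and (425,75) behind it. I'm lowering now.

>>> step_arm --moves '[[0.4, [0.006, 0.001, 0.04], 0], [0.4, [0, 0, 0.04], 0], [0.4, [0, 0, 0.03], 0], [0.4, [0, 0, 0.012], 0], [0.4, [0, 0, 0], 0]]'

```text
t: 2.05
position: [0.4536, -0.0137, 0.0206]
tool_rot: [0.004, 0.143, 0.99, -0.004]
contact_force: [-0.4, -0.3, -0.2]
width: 0.0513
```

```bash
python3 -c "
from h import *
delta(-.225,0,.005)"
```

```text
t 2.05 tcp b [-0.2354  0.0034] z 0.0206 w 0.0513 yawerr 0.0032 F b [-0.3, -0.4, -0.2]
tool delta [-0.0103 -0.0034  0.0158]
```

>>> step_arm --moves '[[0.4, [0, 0, 0.01], 0], [0.4, [0, 0, 0.006], 0], [0.4, [0, 0, 0.004], 0], [0.4, [0, 0, 0], 0]]'

```text
t: 2.45
position: [0.4584, -0.0135, 0.0049]
tool_rot: [0.009, 0.142, 0.99, -0.004]
contact_force: [0.0, -1.0, -0.2]
width: 0.0513
```

>>> step_arm --moves '[[0.4, [0, 0, 0.003], 0], [0.4, [0, 0, 0.003], 0]]'

```text
t: 2.65
position: [0.4602, -0.014, 0.0002]
tool_rot: [0.011, 0.142, 0.99, -0.004]
contact_force: [-0.2, -0.5, 0.1]
width: 0.0511
```

>>> step_arm --moves '[[0.4, [0, 0, 0.003], 0], [0.4, [0, 0, 0.002], 0]]'

```text
t: 2.85
position: [0.4608, -0.0141, -0.0033]
tool_rot: [0.011, 0.142, 0.99, -0.004]
contact_force: [-7.2, 0.3, 18.9]
width: 0.0512
```

```bash
cat >> h.py <<'E'
_st=st
def st(o=None):
    o,M=_st(o); print('  tool z in board axes',[round(float(v),4) for v in (M[:2,2]@bx,M[:2,2]@by)]); return o,M
E
python3 -c "
from h import *
delta(-.21,0,.002)"
```

```text
t 2.85 tcp b [-0.2284  0.0051] z -0.0033 w 0.0512 yawerr 0.0053 F b [-7.0, -1.8, 18.9]
  tool z in board axes [0.0231, -0.004]
tool delta [-0.0185 -0.0052 -0.0048]
```

>>> step_arm --moves '[[0.4, [0, -0.003, -0.006], 0], [0.4, [-0.008, -0.002, 0], 0], [0.4, [-0.01, 0, 0], 0], [0.4, [-0.01, 0, 0], 0], [0.4, [-0.01, 0, 0], 0], [0.4, [0, 0, 0], 0]]'

```text
t: 3.45
position: [0.4993, -0.0314, 0.0036]
tool_rot: [0.012, 0.142, 0.99, -0.004]
contact_force: [0.4, -0.2, -0.6]
width: 0.051
```

```bash
python3 -c "
from h import *
delta(-.15,0,.002)
for n in ('top',):
  im=manip.capture(n)[:,:,::-1]; crop(im,220,90,190,135,4,'pics/top1c.png')"
```

```text
t 3.45 tcp b [-0.1865 -0.0006] z 0.0036 w 0.051 yawerr 0.0043 F b [0.5, -0.1, -0.6]
  tool z in board axes [0.024, -0.0045]
tool delta [-0.0365  0.0004  0.0025]
```

View pics/top1c.png

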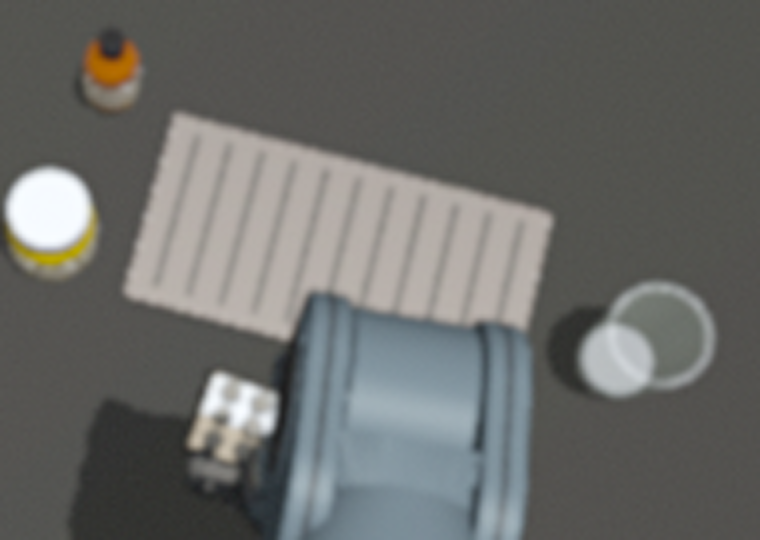

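>>> step_arm --moves '[[0.4, [-0.01, 0, 0.002], 0], [0.4, [-0.01, 0, 0.0005], 0], [0.4, [-0.01, 0, 0.0005], 0], [0.4, [-0.006, 0, 0.0005], 0], [0.4, [0, 0, 0], 0]]'

```text
t: 4.0
position: [0.5345, -0.0413, -0.0006]
tool_rot: [0.009, 0.142, 0.99, -0.003]
contact_force: [-0.5, 0.3, 0.1]
width: 0.0513
```

```bash
python3 -c "
from h import *
delta(-.141,0,.002)
for n in ('scene','wrist'):
  im=manip.capture(n)[:,:,::-1]
  crop(im,160,90,130,160,3.7,'pics/s2c.png') if n=='scene' else cv2.imwrite('pics/w2.png',im)"
```

```text
t 4.0 tcp b [-1.5e-01  1.0e-04] z -0.0006 w 0.0513 yawerr 0.0054 F b [-0.6, 0.1, 0.1]
  tool z in board axes [0.0188, -0.004]
tool delta [-0.009  -0.0001 -0.0024]
```

View pics/s2c.png

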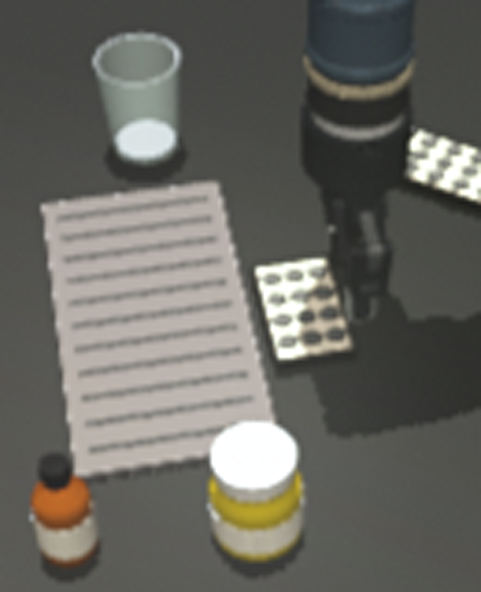

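View pics/w2.png

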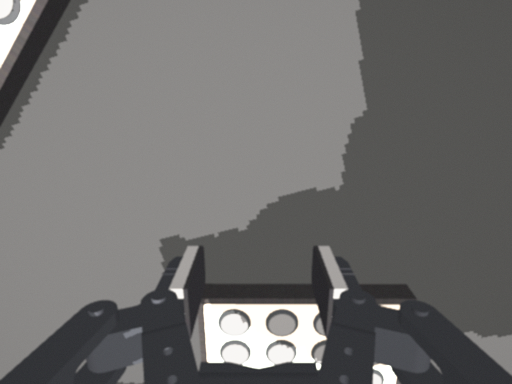

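The plate is now square to the step. However, its rim spans u≈202–412 in the wrist picture, so its middle sits about 22 mm to +y of the tool. I'll back off, centre on it, then press.

>>> step_arm --moves '[[0.4, [0.006, 0, -0.002], 0], [0.4, [0, 0.012, 0], 0], [0.4, [0, 0.012, 0], 0], [0.4, [-0.006, 0, 0], 0], [0.4, [-0.005, 0, 0], 0], [0.4, [-0.003, 0, 0], 0], [0.4, [0, 0, 0], 0]]'

```text
t: 4.8
position: [0.5487, -0.0173, 0.0015]
tool_rot: [0.009, 0.141, 0.99, -0.003]
contact_force: [0.1, 0.3, -0.2]
width: 0.0512
```

```bash
python3 -c "
from h import *
delta(-.141,.023,.002)
for n in ('wrist',):
  im=manip.capture(n)[:,:,::-1]
  cv2.imwrite('pics/w3.png',im)"
```

```text
t 4.8 tcp b [-0.1432  0.0271] z 0.0015 w 0.0512 yawerr 0.007 F b [0.0, 0.3, -0.2]
  tool z in board axes [0.0184, -0.004]
tool delta [-0.0022 -0.0041 -0.0004]
```

View pics/w3.png

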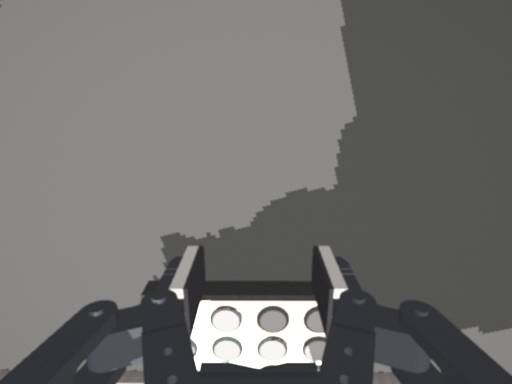

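>>> step_arm --moves '[[0.4, [-0.003, 0, 0], 0], [0.4, [-0.003, 0, 0], 0]]'

```text
t: 5.05
position: [0.5505, -0.0179, 0.0013]
tool_rot: [0.004, 0.141, 0.99, -0.002]
contact_force: [-10.9, 3.8, 9.4]
width: 0.0515
```

>>> step_arm --moves '[[0.4, [-0.003, 0, 0], 0], [0.4, [-0.003, 0, 0], 0]]'

```text
t: 5.25
position: [0.5503, -0.0178, 0.0015]
tool_rot: [-0.002, 0.141, 0.99, -0.001]
contact_force: [-7.7, 2.9, 7.8]
width: 0.0513
```

>>> step_arm --moves '[[0.4, [-0.003, 0, -0.004], 0], [0.4, [-0.003, 0, -0.004], 0], [0.4, [-0.003, 0, -0.004], 0]]'

```text
t: 5.55
position: [0.5509, -0.018, 0.0099]
tool_rot: [-0.012, 0.142, 0.99, 0.001]
contact_force: [-4.7, 1.9, 0.5]
width: 0.0511
```

```bash
python3 -c "
from h import *
st()
for n in ('wrist','scene'):
  im=manip.capture(n)[:,:,::-1]
  crop(im,160,90,130,160,3.7,'pics/s4c.png') if n=='scene' else cv2.imwrite('pics/w4.png',im)"
```

```text
t 5.55 tcp b [-0.141   0.0271] z 0.0099 w 0.0511 yawerr 0.0055 F b [-5.1, 0.4, 0.5]
  tool z in board axes [-0.0232, -0.0021]
```

View pics/s4c.png

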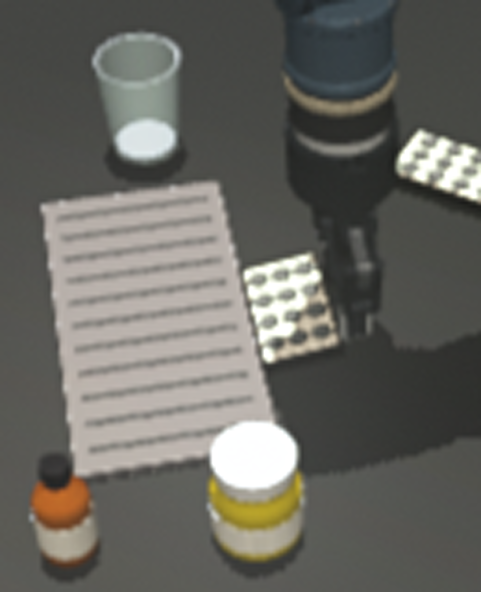

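View pics/w4.png

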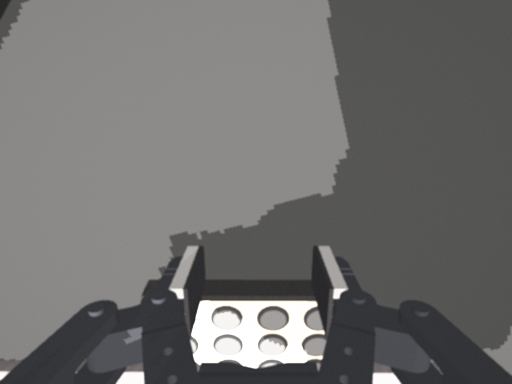

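```bash
python3 -c "
from h import *
c=cam('scene')
for z in (.016,.024):
  for x,y in ((-.07,-.027),(-.13,-.027),(-.07,.073),(-.13,.073)):
    u=w2pix(c,[*b2w(x,y),z if x<-.1 else .016]); print(z,x,y,((u-[160,90]+.5)*3.7-.5).round())"
```

```text
0.016 -0.07 -0.027 [238. 267.]
0.016 -0.13 -0.027 [316. 256.]
0.016 -0.07 0.073 [261. 363.]
0.016 -0.13 0.073 [344. 351.]
0.024 -0.07 -0.027 [238. 267.]
0.024 -0.13 -0.027 [316. 249.]
0.024 -0.07 0.073 [261. 363.]
0.024 -0.13 0.073 [344. 343.]
```

>>> step_arm --moves '[[0.4, [0.006, 0, 0], 0], [0.4, [0, 0, 0.01], 0], [0.4, [-0.003, 0, 0.001], 0], [0.4, [-0.008, 0, 0], 0], [0.4, [-0.007, 0, -0.005], 0], [0.4, [-0.007, 0, -0.007], 0]]'

```text
t: 6.25
position: [0.55, -0.0182, 0.0052]
tool_rot: [-0.033, 0.142, 0.989, 0.003]
contact_force: [-10.8, 4.1, -0.8]
width: 0.0511
```

```bash
python3 -c "
from h import *
st()
for n in ('wrist','scene'):
  im=manip.capture(n)[:,:,::-1]
  crop(im,205,130,80,80,7,'pics/s5c.png') if n=='scene' else cv2.imwrite('pics/w5.png',im)"
```

```text
t 6.25 tcp b [-0.1417  0.0266] z 0.0052 w 0.0511 yawerr 0.0052 F b [-11.5, 0.9, -0.8]
  tool z in board axes [-0.0664, -0.003]
```

View pics/s5c.png

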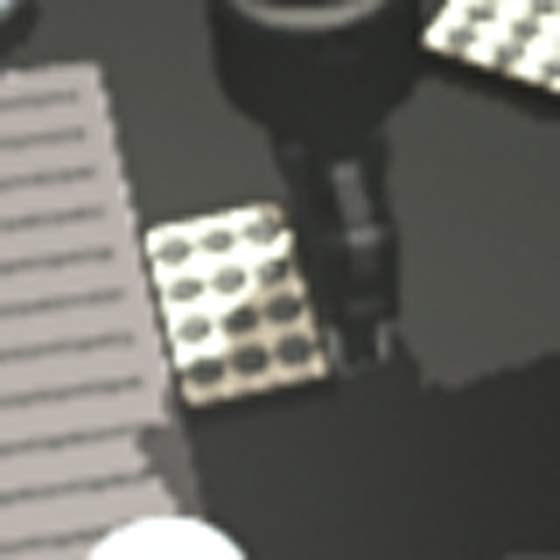

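View pics/w5.png

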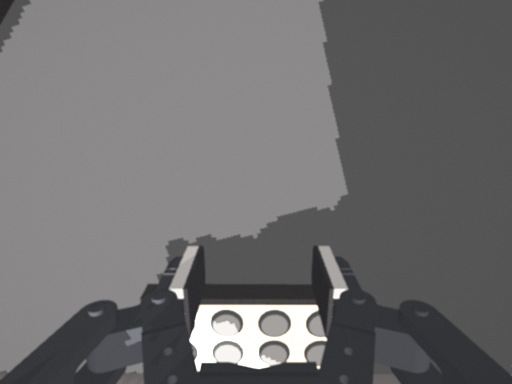

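>>> step_arm --moves '[[0.4, [-0.006, 0, -0.008], 0], [0.4, [-0.006, 0, -0.008], 0], [0.4, [-0.006, 0, -0.008], 0]]'

```text
t: 6.65
position: [0.5522, -0.0189, 0.0202]
tool_rot: [-0.053, 0.141, 0.989, 0.006]
contact_force: [-8.6, 2.8, 1.9]
width: 0.0511
```

```bash
python3 -c "
from h import *
st()
for n in ('scene',):
  im=manip.capture(n)[:,:,::-1]
  crop(im,205,130,80,80,7,'pics/s6c.png') if n=='scene' else cv2.imwrite('pics/w5.png',im)"
```

```text
t 6.65 tcp b [-0.1394  0.0266] z 0.0202 w 0.0511 yawerr 0.006 F b [-9.0, 0.2, 1.9]
  tool z in board axes [-0.1067, -0.0039]
```

View pics/s6c.png

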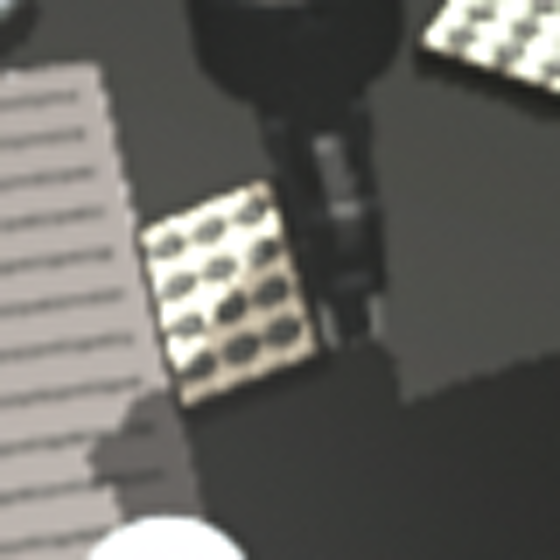

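The plate is tipping: its near edge has risen about 15 mm. I'll follow the arc.

>>> step_arm --moves '[[0.4, [-0.007, 0, -0.01], 0], [0.4, [-0.007, 0, -0.01], 0], [0.4, [-0.008, 0, -0.009], 0]]'

```text
t: 7.0
position: [0.5645, -0.0224, 0.0442]
tool_rot: [-0.068, 0.141, 0.988, 0.008]
contact_force: [-7.2, 2.5, 5.2]
width: 0.051
```

```bash
python3 -c "
from h import *
st()
for n in ('scene',):
  im=manip.capture(n)[:,:,::-1]
  crop(im,205,130,80,80,7,'pics/s7c.png') if n=='scene' else cv2.imwrite('pics/w5.png',im)"
```

```text
t 7.0 tcp b [-0.1266  0.0267] z 0.0442 w 0.051 yawerr 0.0065 F b [-7.6, 0.3, 5.2]
  tool z in board axes [-0.137, -0.0048]
```

View pics/s7c.png

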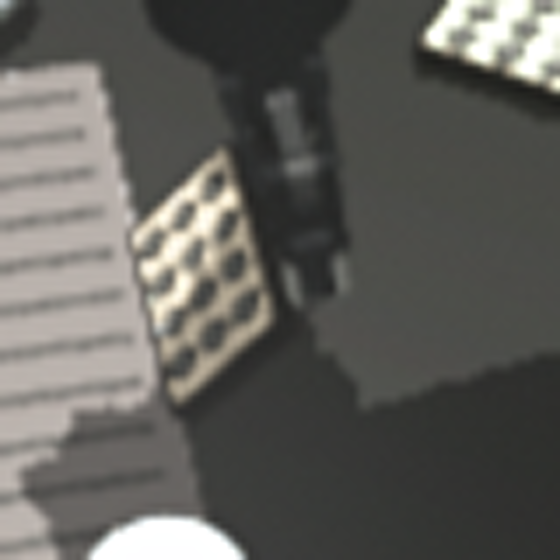

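>>> step_arm --moves '[[0.4, [-0.009, 0, -0.007], 0], [0.4, [-0.009, 0, -0.007], 0], [0.4, [-0.009, 0, -0.006], 0]]'

```text
t: 7.35
position: [0.5923, -0.0307, 0.064]
tool_rot: [-0.071, 0.141, 0.987, 0.008]
contact_force: [-1.0, 0.8, -0.5]
width: 0.0514
```

```bash
python3 -c "
from h import *
st()
for n in ('scene',):
  im=manip.capture(n)[:,:,::-1]
  crop(im,205,130,80,80,7,'pics/s8c.png') if n=='scene' else cv2.imwrite('pics/w5.png',im)"
```

```text
t 7.35 tcp b [-0.0976  0.0268] z 0.064 w 0.0514 yawerr 0.0064 F b [-1.2, 0.4, -0.5]
  tool z in board axes [-0.1417, -0.005]
```

View pics/s8c.png

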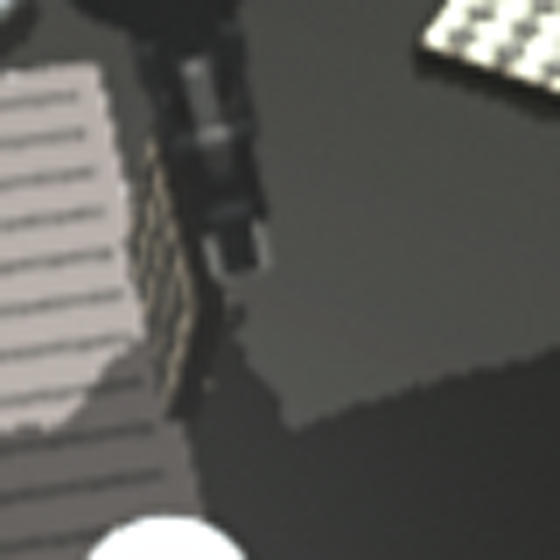

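>>> step_arm --moves '[[0.4, [-0.007, 0, -0.003], 0], [0.4, [-0.007, 0, -0.001], 0], [0.4, [0, 0, 0], 0]]'

```text
t: 7.7
position: [0.6115, -0.0366, 0.0671]
tool_rot: [-0.066, 0.141, 0.988, 0.008]
contact_force: [-1.2, -0.5, 0.2]
width: 0.0516
```

```bash
python3 -c "
from h import *
st()
for n in ('scene',):
  im=manip.capture(n)[:,:,::-1]
  crop(im,185,130,100,80,7,'pics/s9c.png') if n=='scene' else cv2.imwrite('pics/w5.png',im)"
```

```text
t 7.7 tcp b [-0.0775  0.0265] z 0.0671 w 0.0516 yawerr 0.0055 F b [-1.0, -0.8, 0.2]
  tool z in board axes [-0.1333, -0.0044]
```

View pics/s9c.png

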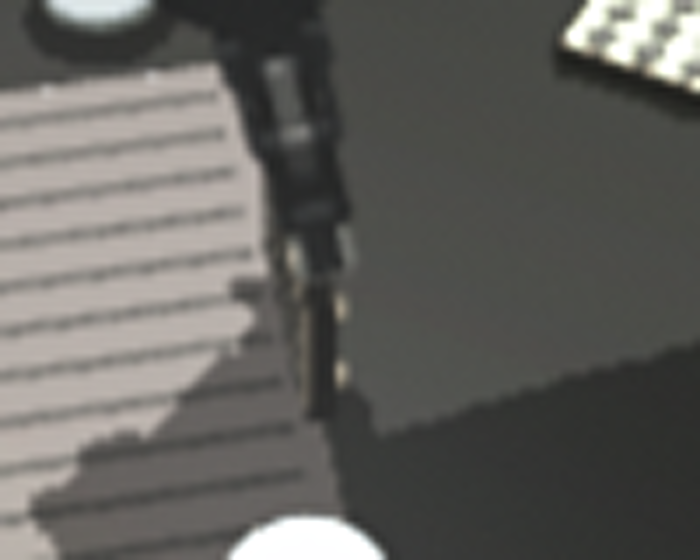

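>>> step_arm --moves '[[0.4, [-0.006, 0, 0], 0], [0.4, [-0.006, 0, 0], 0], [0.4, [0, 0, 0], 0]]'

```text
t: 8.05
position: [0.6238, -0.0401, 0.0667]
tool_rot: [-0.066, 0.141, 0.988, 0.008]
contact_force: [0.2, 0.5, 0.8]
width: 0.0514
```

```bash
python3 -c "
from h import *
st()
for n in ('scene',):
  im=manip.capture(n)[:,:,::-1]
  crop(im,185,130,100,80,7,'pics/s10c.png') if n=='scene' else cv2.imwrite('pics/w5.png',im)"
```

```text
t 8.05 tcp b [-0.0647  0.0267] z 0.0667 w 0.0514 yawerr 0.0056 F b [0.1, 0.5, 0.8]
  tool z in board axes [-0.1318, -0.0041]
```

View pics/s10c.png

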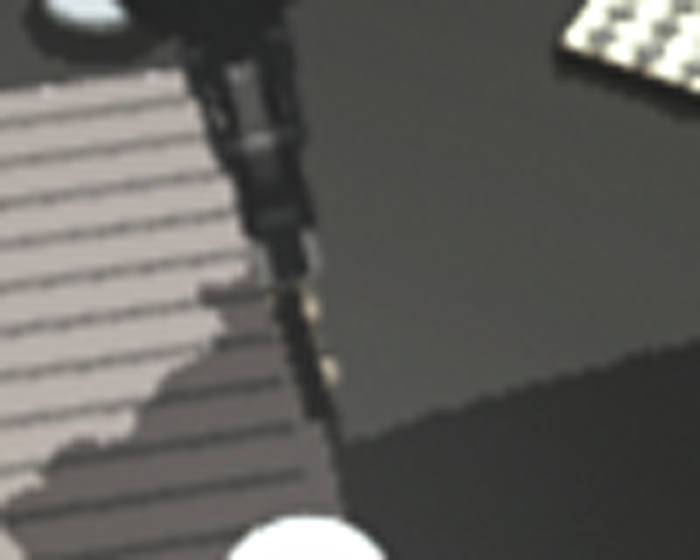

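>>> step_arm --moves '[[0.4, [-0.007, 0, 0.001], 0], [0.4, [-0.007, 0, 0.001], 0], [0.4, [-0.007, 0, 0.001], 0], [0.4, [0, 0, 0], 0]]'

```text
t: 8.5
position: [0.6449, -0.0464, 0.0619]
tool_rot: [-0.065, 0.141, 0.988, 0.007]
contact_force: [0.2, -0.2, -0.4]
width: 0.0515
```

```bash
python3 -c "
from h import *
st()
for n in ('scene',):
  im=manip.capture(n)[:,:,::-1]
  crop(im,185,130,100,80,7,'pics/s11c.png') if n=='scene' else cv2.imwrite('pics/w5.png',im)"
```

```text
t 8.5 tcp b [-0.0427  0.0267] z 0.0619 w 0.0515 yawerr 0.0058 F b [0.2, -0.1, -0.4]
  tool z in board axes [-0.1298, -0.0045]
```

View pics/s11c.png

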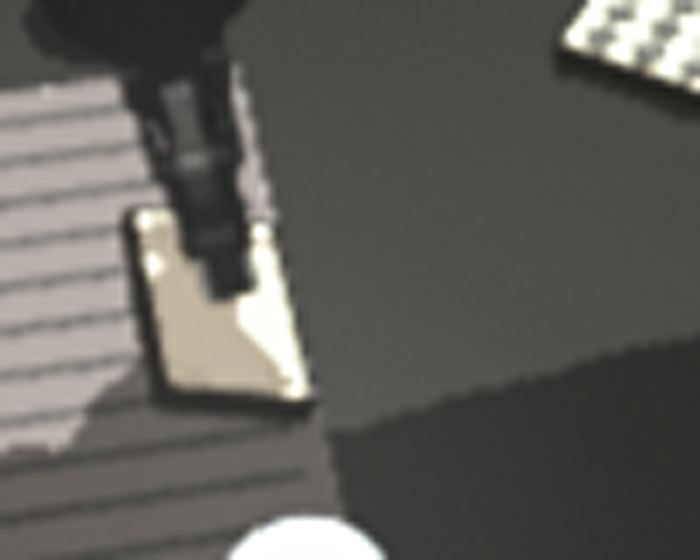

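The plate has flipped and lies wells down on the board, with its near side close to the edge. I'll lift away, go behind it and slide it further on.

```bash
python3 -c "
from h import *
delta(-.112,.027,.075)
delta(-.112,.027,.013)"
```

```text
t 8.55 tcp b [-0.0433  0.0268] z 0.0618 w 0.0509 yawerr 0.0059 F b [-0.7, -0.1, -0.1]
  tool z in board axes [-0.1307, -0.0046]
tool delta [ 0.0699  0.0006 -0.0041]
t 8.55 tcp b [-0.0433  0.0268] z 0.0618 w 0.0509 yawerr 0.0059 F b [-0.7, -0.1, -0.1]
  tool z in board axes [-0.1307, -0.0046]
tool delta [0.0617 0.0008 0.0573]
```

>>> step_arm --moves '[[0.4, [0.02, 0, -0.002], 0], [0.4, [0.025, 0, 0], 0], [0.4, [0.025, 0, 0], 0], [0.4, [0, 0, 0.02], 0], [0.4, [0, 0, 0.02], 0], [0.4, [0, 0, 0.01], 0], [0.4, [0, 0, 0], 0]]'

```text
t: 9.25
position: [0.5633, -0.0226, 0.0173]
tool_rot: [-0.071, 0.141, 0.987, 0.008]
contact_force: [-0.2, -0.1, 0.2]
width: 0.0512
```

```bash
python3 -c "
from h import *
delta(-.09,.027,.013)
for n in ('wrist','scene'):
  im=manip.capture(n)[:,:,::-1]
  crop(im,185,130,100,80,7,'pics/s12c.png') if n=='scene' else cv2.imwrite('pics/w12.png',im)"
```

```text
t 9.25 tcp b [-0.1277  0.0262] z 0.0173 w 0.0512 yawerr 0.0066 F b [-0.1, -0.1, 0.2]
  tool z in board axes [-0.1428, -0.0054]
tool delta [-0.0379  0.0006 -0.0012]
```

View pics/s12c.png

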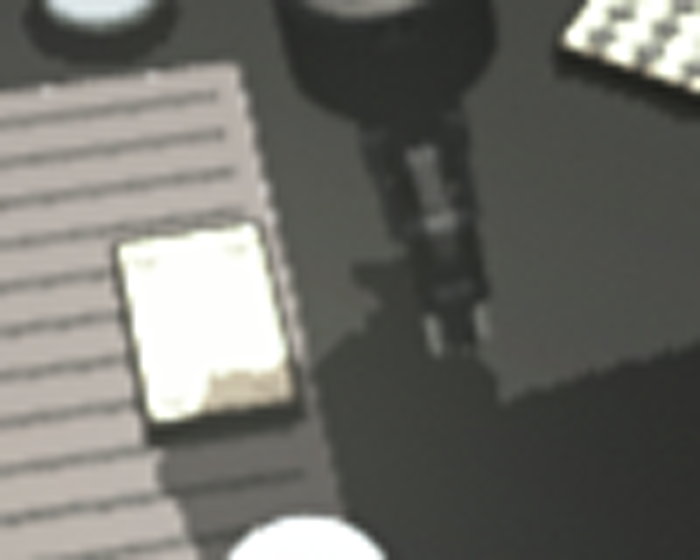

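View pics/w12.png

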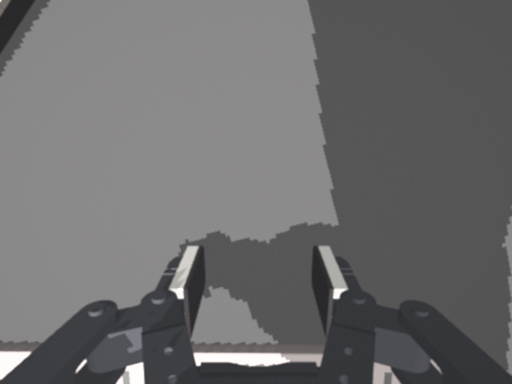

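>>> step_arm --moves '[[0.4, [-0.015, 0, 0], 0], [0.4, [-0.015, 0, -0.002], 0], [0.4, [-0.01, 0, -0.0015], 0], [0.4, [-0.008, 0, -0.001], 0], [0.4, [0, 0, 0], 0]]'

```text
t: 9.85
position: [0.6172, -0.0379, 0.0218]
tool_rot: [-0.066, 0.141, 0.988, 0.008]
contact_force: [0.9, -0.2, -0.6]
width: 0.0512
```

```bash
python3 -c "
from h import *
delta(-.061,.027,.013)"
```

```text
t 9.85 tcp b [-0.0717  0.027 ] z 0.0218 w 0.0512 yawerr 0.0062 F b [0.9, 0.0, -0.6]
  tool z in board axes [-0.1317, -0.004]
tool delta [-0.0117 -0.      0.0073]
```

```bash
python3 -c "
from h import *
st()
for n in ('wrist','scene'):
  im=manip.capture(n)[:,:,::-1]
  crop(im,185,130,100,80,7,'pics/s13c.png') if n=='scene' else cv2.imwrite('pics/w13.png',im)"
```

```text
t 9.85 tcp b [-0.0717  0.027 ] z 0.0218 w 0.0512 yawerr 0.0062 F b [0.9, 0.0, -0.6]
  tool z in board axes [-0.1317, -0.004]
```

View pics/s13c.png

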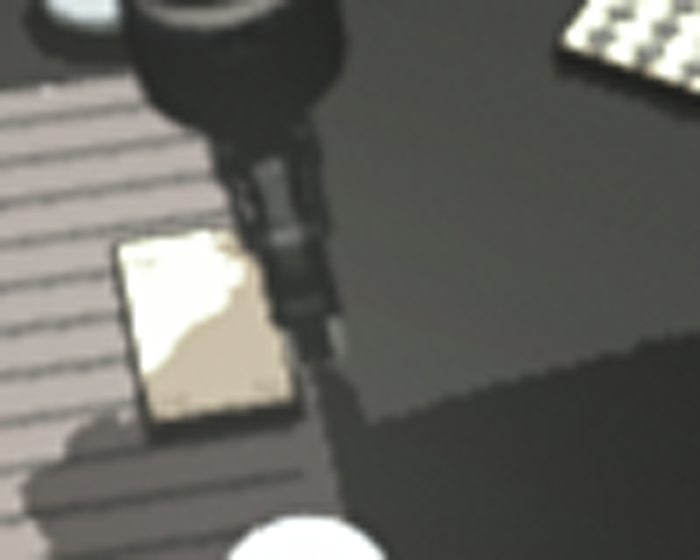

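View pics/w13.png

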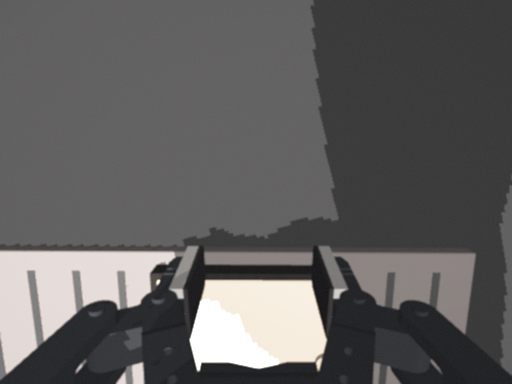

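>>> step_arm --moves '[[0.4, [0.008, 0, 0], 0], [0.4, [0.001, 0, 0.008], 0], [0.4, [0, 0, 0], 0]]'

```text
t: 10.25
position: [0.6048, -0.034, 0.0151]
tool_rot: [-0.067, 0.141, 0.988, 0.008]
contact_force: [-0.2, 0.9, -0.6]
width: 0.0514
```

```bash
python3 -c "
from h import *
delta(-.061,.027,.0135)"
```

```text
t 10.25 tcp b [-0.0847  0.0271] z 0.0151 w 0.0514 yawerr 0.0067 F b [-0.5, 0.8, -0.6]
  tool z in board axes [-0.1337, -0.0041]
tool delta [-0.0237 -0.0002 -0.0015]
```

>>> step_arm --moves '[[0.4, [-0.008, 0, -0.0003], 0], [0.4, [-0.008, 0, -0.0003], 0], [0.4, [-0.008, 0, -0.0005], 0], [0.4, [0, 0, 0], 0]]'

```text
t: 10.65
position: [0.6272, -0.0404, 0.0137]
tool_rot: [-0.068, 0.141, 0.988, 0.008]
contact_force: [-0.2, 0.5, -1.0]
width: 0.0513
```

```bash
python3 -c "
from h import *
delta(-.052,.027,.0145)
for n in ('wrist','scene'):
  im=manip.capture(n)[:,:,::-1]
  crop(im,185,130,100,80,7,'pics/s14c.png') if n=='scene' else cv2.imwrite('pics/w14.png',im)"
```

```text
t 10.65 tcp b [-0.0614  0.0274] z 0.0137 w 0.0513 yawerr 0.0072 F b [-0.4, 0.4, -1.0]
  tool z in board axes [-0.1374, -0.0042]
tool delta [-0.0092 -0.0005 -0.002 ]
```

View pics/s14c.png

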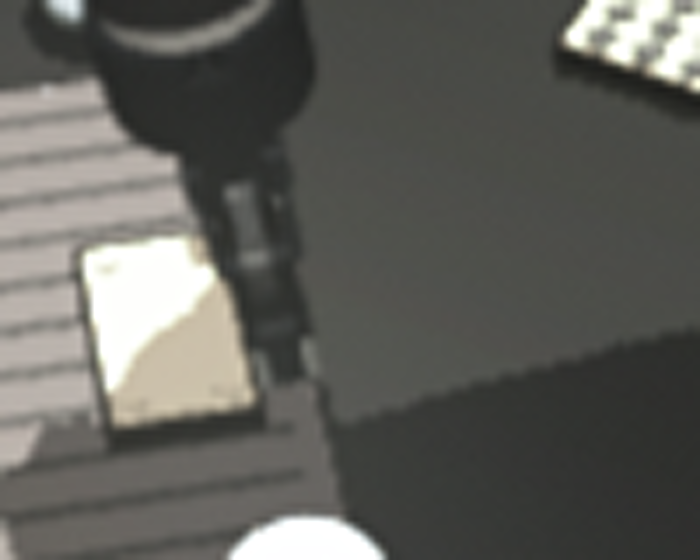

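The plate has slid well inside the outline. I'll retract clear and check.

>>> step_arm --moves '[[0.4, [0.02, 0, 0], 0], [0.4, [0.03, 0, -0.01], 0], [0.4, [0.02, 0, -0.04], 0], [0.4, [0.03, 0, -0.04], 0], [0.4, [0.045, 0, -0.02], 0], [0.4, [0.045, 0, -0.02], 0], [0.4, [0.045, 0, 0], 0], [0.4, [0.045, 0, 0], 0]]'

```text
t: 11.55
position: [0.3746, 0.0328, 0.1804]
tool_rot: [-0.068, 0.142, 0.987, 0.008]
contact_force: [-0.1, 0.6, 1.1]
width: 0.0514
```

```bash
python3 -c "
from h import *
st()
for n in ('top','scene'):
  im=manip.capture(n)[:,:,::-1]
  crop(im,160,90,130,160,3.7,'pics/s15c.png') if n=='scene' else crop(im,220,90,190,135,4,'pics/top15c.png')
st()"
```

```text
t 11.55 tcp b [-0.3244  0.0254] z 0.1804 w 0.0514 yawerr 0.0038 F b [-0.2, 0.5, 1.1]
  tool z in board axes [-0.1357, -0.0038]
t 11.65 tcp b [-0.3276  0.0254] z 0.1811 w 0.0513 yawerr 0.0057 F b [0.3, -0.3, 0.4]
  tool z in board axes [-0.1375, -0.004]
```

View pics/s15c.png

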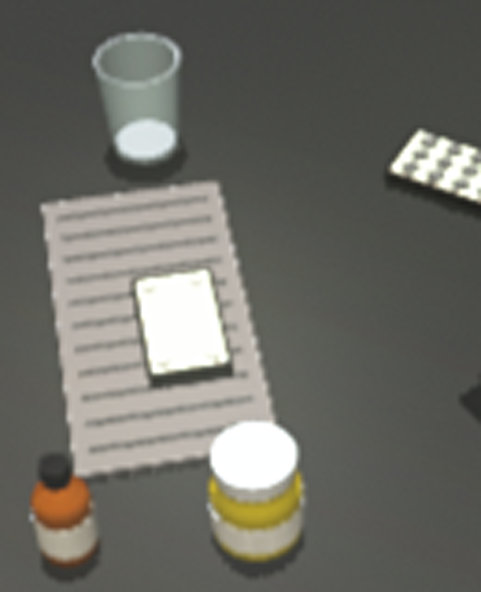

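View pics/top15c.png

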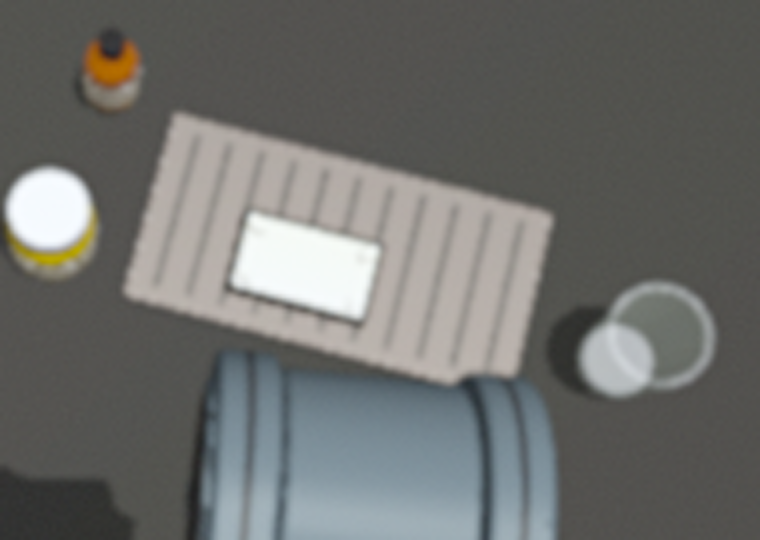

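```bash
python3 -c "
from h import *
c=cam('top')
for x,y in [(229,288),(362,323),(383,243),(247,209)]: print(w2b(pix2w(c,(x+.5)/4-.5+220,(y+.5)/4-.5+90,.022)).round(4))
manip.close_job()"
```

```text
[-0.0493  0.0706]
[-0.0484 -0.0251]
[ 0.0118 -0.0255]
[0.0097 0.073 ]
the job is handed in; nothing more can be done
```

The spot plate is lying wells down on the draining board, and I handed the job in at about 11.7 s; no verdict was reported.

**What I did:** I picked the plate farthest from the base, at 0.538 m against 0.425 and 0.414 m for the look-alikes. With two spread fingertips I pushed it square against the step. I then pressed with about 10 N and worked upwards until it stood on its side. I tipped it over on to the board and slid it about 10 mm further on. It was never gripped or lifted clear.

**Last checks:**
- **Position:** the top picture puts the corners at board x between -0.049 and +0.012 m and y between -0.026 and +0.073 m. That leaves at least 20 mm to every edge.
- **Flatness:** it looks flat in both fixed-camera views, but I did not measure its height or angle numerically.
- **Bystanders:** the bottle, beaker and jar sit at the same pixels as at the start.
- **Robot:** it stands clear of everything, and the force reading is only noise.

**What went differently:**
- The first upward work barely raised the plate, so I lowered the fingers and pressed harder.
- Pressing tilted the tool about 0.13 rad, which did no harm.
- My first slide on the board was too high and stopped short, so I repeated it lower.

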